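# Turn the lockbox key and hold it turned

### The arm

A 7-joint arm with a two-finger parallel gripper is mounted at the origin on a cart in front of the work surface, level with it; the furniture and walls round the work are solid. World frame = base frame: x ahead of the robot, y to its left, z up, the work surface at z = 0. Lengths are in m, angles in rad, forces in N, time in s.
With the tool pointing down it reaches from about 0.4 to 0.85 m from the base axis. Payload 6.9 kg.
Tool frame: the origin (TCP) lies between the finger pads; the fingertips stand 22 mm ahead of it and the grasp point (between the pads) lies 3 mm ahead of it; z points along the fingers, y is the line along which they close (so a half turn about z gives the same grasp; the last joint's range is limited). The gripper opens to 85 mm and grips with 20 to 120 N. Pads are 22 mm wide; open, the fingers measure 114 mm over their backs; the gripper's body (76 mm by 85 mm) begins 54 mm behind the grasp point. The pads swing forward as they close: fully open they stand 13 mm farther back than shut.
Start: joints at [1.268, 0.507, -0.238, 1.5, 0.126, 1.149, -0.155], TCP at [0.248, -0.574, 0.253] pointing down, gripper open.
Joint ranges: [-3.08, 3.08], [-0.24, 2.05], [-1.43, 1.35], [0, 2.5], [-1.52, 4.66], [0.17, 1.96], [-2.89, 2.89]. Speed limits (rad/s): [2.39, 2.39, 3.14, 3.14, 3.14, 3.14, 3.14].

### API

Orientations are given as a rotation vector (axis times angle).
In Python, from station import observe, camera, camera_info, ticket gives the robot as it stands. The module is installed in compiled form; this text tells all that it offers.
- The arm moves only by the shell command python3 -m creep 'ROWS' [FORCE]. ROWS is JSON, a list of rows, each a list of 5 numbers: the shift along the tool's x, y, z scaled (see below), then the turn about the tool's z scaled (see below), then the closure, from 0 (fully open) to 1 (shut). In form: [[x, y, z, roll, fingers], ...]. A call has 1 to 20 rows; each row is the pose to reach, as a shift and turn from the pose commanded when the call began, along the tool's axes at that moment; what a row does not reach only later rows make up. The controller multiplies each number of a shift by 50 cm and each number of a turn by 1.5 rad. A row lasts 1/10 s, in which the tool goes at most 50 mm and 8.59 degrees, less where a joint would pass 70% of its speed; a pose out of reach is approached as far as the arm can. A call with a number of a shift or a turn outside -1 to 1 is refused whole. A call with a gripper value outside its range is refused whole. The fingers move at their own pace and stop on an object; FORCE is the grip in N (left out, the last holds). Time passes only in rows, so rows that repeat a pose let the fingers close. It gives the time, the measured TCP pose, the force, the opening and the grip force at its end, in the units of the state.
- observe(): the state, without advancing time (a new reading comes with each control period).
- camera(name): name is "scene" or "top" or "wrist"; returns (picture, depth): 384x512x3 uint8, red, green, blue; 384x512 float32, m along the optical axis (not along the pixel's ray), 0 where there is no reading.
- camera_info(name): a dict with "camera_matrix" (3x3 intrinsics, pixels), "T" (4x4, takes a point from camera to world coordinates). Camera axes: x right, y up, looking along -z (the intrinsics and any distortion apply to the point x, -y, -z); pixel columns grow to the right and rows downward; lengths in m; the calibration is good to about 2 mm. A picture is of the moment at which its call begins: read the wrist's pose just before it. camera_info takes no time and is no camera call; for the wrist camera it gives the pose at the moment of the call.
- ticket.hand_in(): hands the job in; it is judged then, once.
The state is a dict: "t": time; "joint_pos": joint angles; "joint_velocities": joint speeds; "effort": joint torques, N m; "tcp_pos": TCP position; "eef_rot": TCP orientation; "force": force on the tool from outside, world axes, zero at the start; "torque": the same for the moment, N m; "gripper_width": finger opening in m; "grasp_force": force on a finger pad.
Only numpy, scipy, OpenCV 4.12 (cv2) and the standard library are available. Lean on these libraries where they do the work, as an engineer would, in place of code of your own. Each camera call takes 0.05 s, during which the arm holds its last target. There are 200 camera calls.

### The job

The lockbox for caustic drain cleaner stands in the sink. Take the flat-bladed key (tall flat bow) out of its wooden stand, push it fully home in the lock in the lid, easing it past the sticky pins (wiggle it a little if it binds), and only then turn it clockwise about a quarter turn until it stops. The lock is sprung, so keep hold of the key and keep it turned so that I can lift the lid: the program finishes while the gripper is still holding the key turned; leave the round-headed key and the other things in the sink where they are.

Things in the scene. Friction and masses are not known exactly. Their poses are not given: they have to be found in the camera images.
- key_grip (a point): Centre of the bow of the flat-bladed key, the place to grip it. The bow is a black upright slab 10 mm thick (x axis), 32 mm wide (y axis) and 46 mm tall; its top is 21 mm above this point, and 25 mm below it the bow ends on a steel collar. z points up. About 50 g. It stands upright with its blade in a wooden stand and is drawn straight up
- key_collar (a point): Middle of the underside of the flat-bladed key's steel collar (14 x 20 x 5 mm), 30 mm below key_grip, axes as key_grip. The collar rests on the stand's top (42 mm above the sink floor) at the start, and lies at the keyhole point when the key is fully home
- key: The flat-bladed key; its origin is the tip of the steel blade, 66 mm below key_grip, axes as key_grip. The blade is 36 mm long, 5 mm thick (x) and 14 mm wide (y), with rounded edges, narrowing to 8 mm over the last 9 mm; it fits either way round (half a turn makes no difference)
- keyhole (a point): Centre of the mouth of the key slot, in the middle of the lockbox lid, 82 mm above the sink floor. Axes fixed to the box: unturned, the slot's long direction is along y. Slot 16 mm long, 6 mm wide, 38 mm deep, 2 mm chamfered mouth. Two stiff sprung pins in it, 12 and 22 mm down, reach in from its two ends
- cylinder (a joint): Turn of the round steel lock cylinder in rad: 0 locked (it rests there), growing clockwise seen from above to the stop at 1.45. A spring turns it back with 0.04 N m at 0 and 0.16 N m at the stop. The key has about 0.13 rad of play in the slot. The pins let the key by with a push of some 10 to 20 N, less when it is rocked 1 mm along the slot
- lockbox: The lockbox: grey steel box 110 (x) x 130 (y) x 78 mm, fixed; origin at the centre of its underside, 82 mm below keyhole, same axes. A dark steel ring 50 mm across and 3 mm high surrounds the cylinder, its top 1 mm below the cylinder's face
- bleed_key_head (a point): Middle of the round black head (26 mm across, 20 mm tall) of the other key, which has a 7 mm square shank and stands in the other wooden stand; leave it alone. The two stands are fixed blocks 46 x 46 x 42 mm; which key stands in the near and which in the far one varies
- cork: Cork bottle stopper, 24 x 26 x 31 mm, origin at its underside; leave it alone
- rest: Small blue and white boat-shaped spoon rest, 38 x 68 x 16 mm, origin at its underside; leave it alone
- shaker: Steel and glass pepper shaker, 44 mm across, 89 mm tall, standing in the sink; origin at its underside; leave it alone

How it is judged:
By the outcome, as a careful person would: the job done as asked, in the order asked, and still so for the second after the job is handed in, while the arm keeps its last pose, push and grip.
It also fails if it takes over 53 s, if anything falls off the work surface, if the arm or the gripper's body presses on something with over 40 N, if the wrist force passes 120 N, or if a joint passes its speed limit or range.

## Working session

There is one attempt and no reset: what is moved stays moved. The work goes in short steps, Python scripts to look and compute and a shell command to move; the robot and the scene stay as the last step left them, time stands still between calls to the robot, and variables do not carry over. Pictures are saved under pics/ and viewed, at most 10 in all, crops included, and the job is handed in when it is done.

```bash
mkdir -p pics
cat > h.py <<'E'
import numpy as np, cv2
from station import observe, camera, camera_info, ticket
from scipy.spatial.transform import Rotation as R
def snap(n,f):
    p,d=camera(n); i=camera_info(n); cv2.imwrite(f'pics/{f}.png',p[:,:,::-1]); np.savez(f'pics/{f}.npz',p=p,d=d,K=i['camera_matrix'],T=i['T']); return p,d
def pt(f,u,v,z=None):
    a=np.load(f'pics/{f}.npz');K=a['K'];T=a['T'];d=a['d']
    r=np.array([(u-K[0,2])/K[0,0],-(v-K[1,2])/K[1,1],-1.])
    if z is None: return T[:3,:3]@(r*d[int(round(v)),int(round(u))])+T[:3,3]
    w=T[:3,:3]@r; return T[:3,3]+w*(z-T[2,3])/w[2]
E
python3 - <<'E'
from h import *
s=observe();print({k:np.round(v,3) for k,v in s.items()})
for n in('top','scene'):
    snap(n,n+'1'); i=camera_info(n);print(n,i)
a=cv2.imread('pics/top1.png');b=cv2.imread('pics/scene1.png')
cv2.imwrite('pics/both.png',np.vstack([cv2.resize(a,(400,300)),cv2.resize(b,(400,300))]))
E
```

```text
{'t': np.float64(0.0), 'joint_pos': array([ 1.268,  0.508, -0.238,  1.501,  0.126,  1.149, -0.155]), 'joint_velocities': array([-0.001, -0.002,  0.001, -0.   ,  0.   ,  0.001,  0.   ]), 'effort': array([-0.0000e+00, -6.2060e+01, -2.1870e+00, -2.4966e+01,  1.3000e-02,
        1.2000e-02, -0.0000e+00]), 'tcp_pos': array([ 0.248, -0.573,  0.252]), 'eef_rot': array([-3.075e+00, -6.370e-01,  1.000e-03]), 'force': array([-0.131, -0.528,  0.05 ]), 'torque': array([-0.011,  0.038, -0.021]), 'grasp_force': np.float64(0.0), 'gripper_width': np.float64(0.086)}
top {'camera_matrix': array([[435.35807566,   0.        , 252.56382696],
       [  0.        , 435.35807566, 196.36085206],
       [  0.        ,   0.        ,   1.        ]]), 'T': array([[-0.03007418,  0.99673304, -0.0749586 ,  0.47721675],
       [-0.99953684, -0.03033827, -0.00238676, -0.18526463],
       [-0.00465307,  0.0748521 ,  0.99718379,  1.0307415 ],
       [ 0.        ,  0.        ,  0.        ,  1.        ]])}
scene {'camera_matrix': array([[416.69143231,   0.        , 253.32109256],
       [  0.        , 416.69143231, 193.9461011 ],
       [  0.        ,   0.        ,   1.        ]]), 'T': array([[-0.72644475,  0.33975395, -0.59736528,  0.05213136],
       [-0.68674141, -0.32629176,  0.64955363,  0.37858765],
       [ 0.02577305,  0.8821003 ,  0.47035604,  0.47914996],
       [ 0.        ,  0.        ,  0.        ,  1.        ]])}
```

View pics/top1.png

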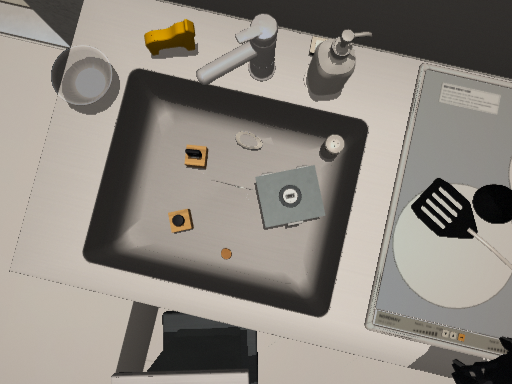

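View pics/scene1.png

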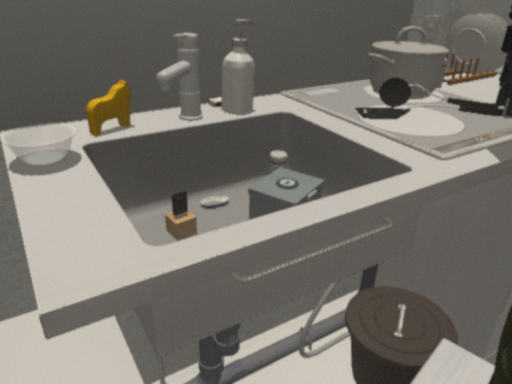

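The top view shows the flat key in the far stand at about (194,154), the round key in the near stand at (180,220), and the lock at (290,196). I'll take a close crop and depth.

Run:
```python
from h import *
a=cv2.imread('pics/top1.png')
k=cv2.resize(a[135:180,165:225],(800,600),interpolation=cv2.INTER_CUBIC)
l=cv2.resize(a[160:235,245:345],(800,600),interpolation=cv2.INTER_CUBIC)
cv2.imwrite('pics/crop.png',np.hstack([cv2.resize(k,(400,300)),cv2.resize(l,(400,300))]))
for n,u,v in [('bow',194,154),('bow',190,153),('stand',187,163),('stand',203,165),('floor',215,200),('lock',290,196),('lid',265,205),('lid',310,180),('lid',270,182),('lid',305,215),('shaker',335,145),('round',179,220)]: print(n,u,v,pt('top1',u,v).round(4))
# lid corners via height mask
z=np.load('pics/top1.npz');d=z['d'];K=z['K'];T=z['T']
v,u=np.mgrid[:384,:512];c=np.stack([(u-K[0,2])/K[0,0]*d,-(v-K[1,2])/K[1,1]*d,-d],-1)@T[:3,:3].T+T[:3,3]
Z=c[165:232,250:330];zl=np.median(Z[20:50,20:60,2]);m=abs(Z[...,2]-zl)<.012
P=Z[m][:,:2].astype(np.float32);print(zl,m.sum(),cv2.minAreaRect(P*1000))
Z=c[140:172,178:214];f=np.median(c[195:210,200:230,2]);print('floor',f)
m=(abs(Z[...,2]-f-.042)<.012);print(cv2.minAreaRect(Z[m][:,:2].astype(np.float32)*1000),m.sum())
m=Z[...,2]>f+.065;Q=Z[m];print(m.sum(),Q.mean(0),Q.max(0),cv2.minAreaRect(Q[:,:2].astype(np.float32)*1000))
```

```text
bow 194 154 [ 0.6453 -0.0574  0.0862]
bow 190 153 [ 0.6467 -0.0496  0.0922]
stand 187 163 [ 0.6325 -0.0352  0.0436]
stand 203 165 [ 0.6269 -0.0717  0.0431]
floor 215 200 [ 0.5486 -0.0936  0.0017]
lock 290 196 [ 0.5527 -0.2715  0.0019]
lid 265 205 [ 0.529  -0.2096  0.0783]
lid 310 180 [ 0.5809 -0.3102  0.0791]
lid 270 182 [ 0.5792 -0.2222  0.0789]
lid 305 215 [ 0.5046 -0.2967  0.0753]
shaker 335 145 [ 0.6553 -0.3668  0.0877]
round 179 220 [ 0.5022 -0.0188  0.0679]
0.07835834051728507 3224 ((547.0748291015625, -264.75372314453125), (124.48603057861328, 134.44464111328125), 9.486334800720215)
floor 0.0007791218458154114
((650.718017578125, -53.72587585449219), (46.28376007080078, 46.22311782836914), 82.13898468017578) 313
102 [ 0.63403184 -0.06620926  0.17106284] [ 0.6558284  -0.03866368  1.0307415 ] ((572.8569946289062, -120.548828125), (229.5373992919922, 25.561180114746094), 40.43882369995117)
```

View pics/crop.png

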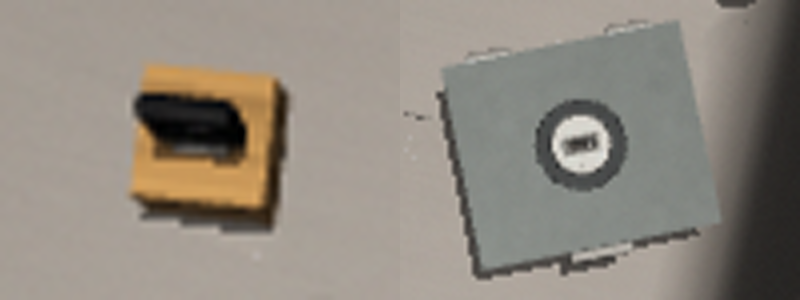

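```bash
cat >> h.py <<'E'
def go(p,psi=None):
    "shift units & roll units to TCP p with tool-x yaw psi (deg)"
    s=observe();M=R.from_rotvec(s['eef_rot']).as_matrix();y=np.degrees(np.arctan2(M[1,0],M[0,0]))
    dr=0 if psi is None else -np.radians((psi-y+180)%360-180)
    print('t',round(float(s['t']),2),'tcp',s['tcp_pos'].round(4),'yaw',y.round(2),'tilt',M[:,2].round(3),'ROW',(M.T@(np.array(p)-s['tcp_pos'])/.5).round(4),'roll',round(dr/1.5,4))
E
python3 - <<'E'
from h import *
for n,u,v in [('counter',60,200),('rimfront',200,297),('faucettip',205,74),('faucet',265,25),('rimback',190,75)]: print(n,pt('top1',u,v).round(3))
go([.62,-.055,.26],90)
E
```

```text
counter [0.546 0.195 0.178]
rimfront [ 0.349 -0.076  0.175]
faucettip [ 0.743 -0.109  0.307]
faucet [ 0.8   -0.212  0.361]
rimback [ 0.79  -0.065  0.177]
t 0.1 tcp [ 0.2482 -0.5732  0.2525] yaw 23.42 tilt [-0.001  0.001 -1.   ] ROW [ 1.0942 -0.6554 -0.014 ] roll -0.7747
```

```bash
python3 -m creep '[[0.08,-0.055,-0.01,-0.06,0],[0.16,-0.11,-0.014,-0.12,0],[0.24,-0.165,-0.014,-0.18,0],[0.32,-0.22,-0.014,-0.25,0],[0.4,-0.275,-0.014,-0.31,0],[0.48,-0.33,-0.014,-0.37,0],[0.56,-0.385,-0.014,-0.43,0],[0.64,-0.44,-0.014,-0.49,0],[0.72,-0.495,-0.014,-0.56,0],[0.8,-0.55,-0.014,-0.62,0],[0.88,-0.61,-0.014,-0.68,0],[0.97,-0.674,-0.014,-0.75,0],[0.97,-0.674,-0.014,-0.775,0],[0.97,-0.674,-0.014,-0.775,0],[0.97,-0.674,-0.014,-0.775,0]]' 100
python3 - <<'E'
from h import *
go([.645,-.055,.2],90)
p,d=snap('wrist','w1');T=np.load('pics/w1.npz')['T'];print(T.round(3))
E
```

```text
t: 1.6
tcp_pos: [0.5588, -0.0729, 0.2597]
eef_rot: [-2.223, -2.219, 0.003]
force: [-0.4, 0.2, 0.1]
gripper_width: 0.085
grasp_force: 0.0
t 1.6 tcp [ 0.5588 -0.0729  0.2597] yaw 89.88 tilt [-0.001 -0.001 -1.   ] ROW [0.0362 0.1724 0.1192] roll -0.0014
[[ 1.     0.     0.003  0.559]
 [-0.002  0.953  0.305  0.005]
 [-0.003 -0.305  0.953  0.381]
 [ 0.     0.     0.     1.   ]]
```

View pics/w1.png

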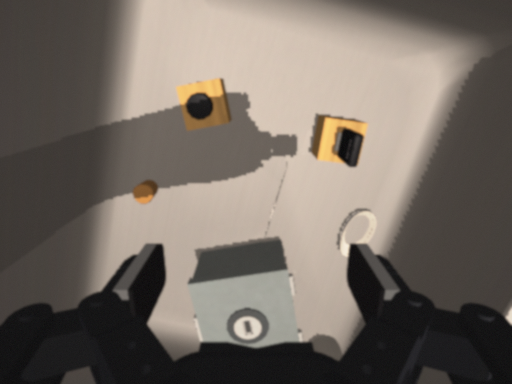

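The wrist view shows the flat key at about (348,148), the round key at (200,105), and the lock slot at (248,326). I'll enlarge these.

Run:
```python
from h import *
a=cv2.imread('pics/w1.png')
k=cv2.resize(a[110:170,310:374],(400,375),interpolation=cv2.INTER_CUBIC)
l=cv2.resize(a[295:355,216:280],(400,375),interpolation=cv2.INTER_CUBIC)
cv2.imwrite('pics/crop2.png',np.hstack([k,l]))
```

```text
(no output)
```

View pics/crop2.png

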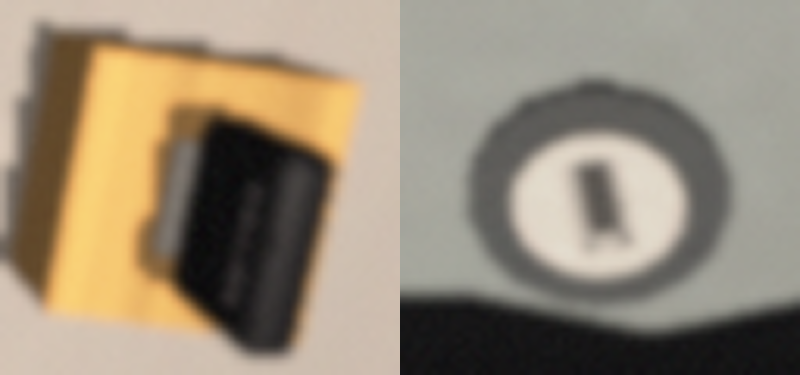

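Run:
```python
from h import *
f=lambda x,y,z:pt('w1',310+x/6.25-.42,110+y/6.25-.42,z)[:2]
g=lambda x,y,z:pt('w1',216+(x-400)/6.25-.42,295+y/6.25-.42,z)[:2]
ang=lambda a,b:np.degrees(np.arctan2(*(a-b)[::-1])).round(1)
c=[f(*q,.093) for q in [(280,150),(332,165),(292,350),(245,345)]]
print('bow',np.array(c).round(4),np.mean(c,0),'long',ang(c[0],c[3]),ang(c[1],c[2]),np.linalg.norm(c[0]-c[3]),np.linalg.norm(c[0]-c[1]))
s=[f(*q,.042) for q in [(95,42),(362,85),(45,310)]]
print('stand ctr',(s[1]+s[2])/2,'ang',ang(s[0],s[2]),ang(s[1],s[0]),np.linalg.norm(s[0]-s[2]),np.linalg.norm(s[0]-s[1]))
a,b=g(594,163,.082),g(613,242,.082);print('slot',(a+b)/2,ang(a,b),np.linalg.norm(a-b))
print('cyl',(g(508,205,.082)+g(690,205,.082))/2,(g(600,130,.082)+g(600,278,.082))/2)
print('ring',(g(467,192,.081)+g(732,192,.081))/2,(g(598,80,.081)+g(598,303,.081))/2)
# box edge angle from this image
z=np.load('pics/w1.npz');d=z['d'];K=z['K'];T=z['T']
v,u=np.mgrid[:384,:512];c=np.stack([(u-K[0,2])/K[0,0]*d,-(v-K[1,2])/K[1,1]*d,-d],-1)@T[:3,:3].T+T[:3,3]
Z=c[300:330,195:225];print('lid z',np.median(Z[...,2]))
hsv=cv2.cvtColor(z['p'],cv2.COLOR_RGB2HSV)
Z=c[275:335,186:300]; m=(abs(Z[...,2]-.078)<.008)
for side in(0,-1):
    P=[Z[i][m[i]][side][:2] for i in range(12,50) if m[i].sum()>20]
    P=np.array(P);q=np.polyfit(P[:,1],P[:,0],1);print('edge ang',90-np.degrees(np.arctan(q[0])),P.shape)
```

```text
bow [[ 0.6479 -0.0371]
 [ 0.6558 -0.0393]
 [ 0.6526 -0.0672]
 [ 0.6454 -0.0664]] [ 0.65042184 -0.05247919] long 85.1 83.5 0.029392584877696172 0.008116820374511646
stand ctr [ 0.6507608  -0.05306589] ang 82.9 -9.0 0.04671153631712001 0.046466528512818274
slot [ 0.54857419 -0.26372346] 100.6 0.01840285654433698
cyl [ 0.54771216 -0.26422962] [ 0.54790205 -0.26423904]
ring [ 0.5477936  -0.26214696] [ 0.54751528 -0.26257329]
lid z 0.07871992260835664
edge ang 93.16685986780611 (38, 2)
edge ang 94.64345617380485 (38, 2)
```

Run:
```python
from h import *
go([.6506,-.053,.17],82.5)
go([.6506,-.053,.075],82.5)
```

```text
t 1.65 tcp [ 0.5587 -0.0735  0.2599] yaw 89.81 tilt [-0.001 -0.001 -1.   ] ROW [0.0417 0.1838 0.1795] roll 0.0851
t 1.65 tcp [ 0.5587 -0.0735  0.2599] yaw 89.81 tilt [-0.001 -0.001 -1.   ] ROW [0.0419 0.1841 0.3695] roll 0.0851
```

```bash
python3 -m creep '[[0.015,0.07,0.06,0.03,0],[0.03,0.14,0.12,0.06,0],[0.042,0.184,0.18,0.085,0],[0.042,0.184,0.22,0.085,0],[0.042,0.184,0.26,0.085,0],[0.042,0.184,0.3,0.085,0],[0.042,0.184,0.33,0.085,0],[0.042,0.184,0.355,0.085,0],[0.042,0.184,0.369,0.085,0],[0.042,0.184,0.369,0.085,0.3],[0.042,0.184,0.369,0.085,0.6],[0.042,0.184,0.369,0.085,0.8],[0.042,0.184,0.369,0.085,1],[0.042,0.184,0.369,0.085,1],[0.042,0.184,0.369,0.085,1],[0.042,0.184,0.369,0.085,1]]' 100
python3 - <<'E'
from h import *
go([.6506,-.053,.17],82.5)
E
```

```text
t: 3.25
tcp_pos: [0.6519, -0.0504, 0.0765]
eef_rot: [2.357, 2.075, 0.001]
force: [-1.4, -0.2, 4.4]
gripper_width: 0.0089
grasp_force: 97.5
t 3.25 tcp [ 0.6519 -0.0504  0.0765] yaw 82.72 tilt [ 0.001 -0.    -1.   ] ROW [-0.0056 -0.0017 -0.1871] roll 0.0026
```

```bash
python3 -m creep '[[0,0,-0.01,0,1],[0,0,-0.03,0,1],[0,0,-0.06,0,1],[0,0,-0.1,0,1],[0,0,-0.15,0,1],[0,0,-0.2,0,1],[0,0,-0.22,0,1],[0,0,-0.22,0,1],[0,0,-0.22,0,1]]'
python3 - <<'E'
from h import *
go([.548,-.2637,.19],99.7)
p,d=snap('wrist','w2')
E
```

```text
t: 4.15
tcp_pos: [0.651, -0.0506, 0.1853]
eef_rot: [-2.358, -2.076, 0.001]
force: [-0.2, 0.0, -0.2]
gripper_width: 0.009
grasp_force: 97.8
t 4.15 tcp [ 0.651  -0.0506  0.1853] yaw 82.72 tilt [-0.001 -0.    -1.   ] ROW [-0.4488 -0.1503 -0.0092] roll -0.1976
```

View pics/w2.png

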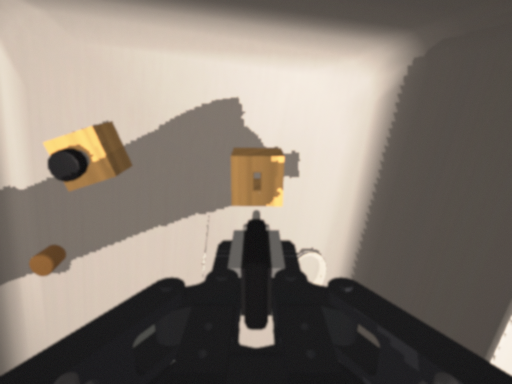

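The key is held and clear of the stand. The stand's hole is at about (257,181) and the key's end at (256,213). Enlarging.

Run:
```python
from h import *
a=cv2.imread('pics/w2.png')
cv2.imwrite('pics/crop3.png',cv2.resize(a[140:250,220:294],(518,770))[:600])
```

```text
(no output)
```

View pics/crop3.png

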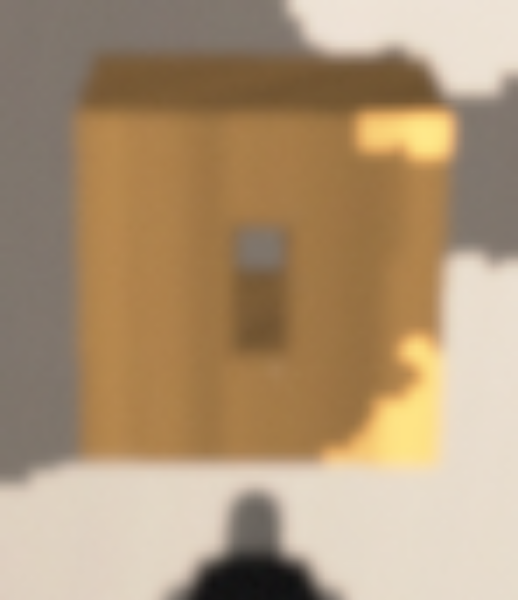

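Run:
```python
from h import *
f=lambda x,y,z:pt('w2',220+x/7-.43,140+y/7-.43,z)
h=f(260,290,.042);s=[f(*q,.042) for q in[(80,108),(455,108),(440,462),(80,462)]];print('hole',h,'stand',np.mean(s,0))
o=observe();M=R.from_rotvec(o['eef_rot']).as_matrix()
print('hole rel tcp in tool mm',((h-o['tcp_pos'])@M*1e3).round(1))
t=f(255,490,o['tcp_pos'][2]-.069);print('tip far end rel tcp (expect x=+4)',((t-o['tcp_pos'])@M*1e3).round(1))
```

```text
hole [ 0.65039094 -0.05210808  0.042     ] stand [ 0.65084552 -0.05210224  0.042     ]
hole rel tcp in tool mm [-1.400e+00  1.000e-01  1.426e+02]
tip far end rel tcp (expect x=+4) [ 1.4 -0.4 69. ]
```

Run:
```python
from h import *
go([.553,-.293,.187],99.7)
```

```text
t 4.2 tcp [ 0.6508 -0.0507  0.1846] yaw 82.72 tilt [-0.002 -0.    -1.   ] ROW [-0.5055 -0.1326 -0.0042] roll -0.1975
```

```bash
python3 -m creep '[[-0.04,-0.01,-0.004,-0.02,1],[-0.1,-0.025,-0.004,-0.04,1],[-0.17,-0.045,-0.004,-0.07,1],[-0.25,-0.065,-0.004,-0.1,1],[-0.33,-0.087,-0.004,-0.13,1],[-0.4,-0.105,-0.004,-0.16,1],[-0.46,-0.12,-0.004,-0.18,1],[-0.5,-0.13,-0.004,-0.195,1],[-0.505,-0.133,-0.004,-0.198,1],[-0.505,-0.133,-0.004,-0.198,1],[-0.505,-0.133,-0.004,-0.198,1],[-0.505,-0.133,-0.004,-0.198,1],[-0.505,-0.133,-0.004,-0.198,1]]'
python3 - <<'E'
from h import *
go([.548,-.2637,.19],99.7)
p,d=snap('wrist','w3')
cv2.imwrite('pics/crop4.png',cv2.resize(cv2.imread('pics/w3.png')[130:280,176:336],(640,600),interpolation=cv2.INTER_CUBIC))
E
```

```text
t: 5.5
tcp_pos: [0.5542, -0.2911, 0.1879]
eef_rot: [-2.023, -2.404, -0.001]
force: [-0.4, 0.5, 0.4]
gripper_width: 0.0092
grasp_force: 97.8
t 5.5 tcp [ 0.5542 -0.2911  0.1879] yaw 99.85 tilt [ 0.  0. -1.] ROW [ 0.0561 -0.0027 -0.0043] roll 0.0017
```

View pics/crop4.png

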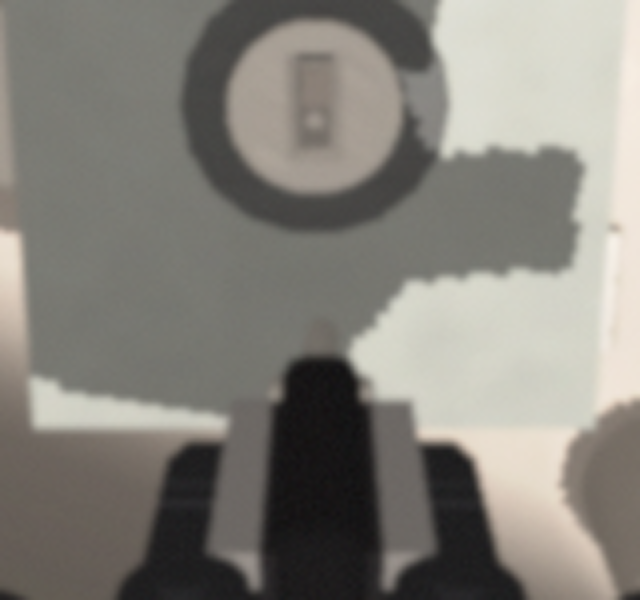

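Run:
```python
from h import *
f=lambda x,y,z:pt('w3',176+x/4-.37,130+y/4-.37,z)
o=observe();M=R.from_rotvec(o['eef_rot']).as_matrix()
rel=lambda p:((p-o['tcp_pos'])@M*1e3).round(1)
print('slot',f(315,104,.082),rel(f(315,104,.082)),'axis',rel(f(314,52,.082)),rel(f(316,150,.082)))
print('cyl',rel(f(315,105.5,.082)),'ring',rel(f(315,104,.081)))
print('tip end',rel(f(321,318,o['tcp_pos'][2]-.069)))
for q in[(5,0),(33,430),(625,0),(597,428)]:print(rel(f(*q,.078)))
```

```text
slot [ 0.54750927 -0.26273968  0.082     ] [ 29.4  -1.5 105.9] axis [ 39.   -1.7 105.9] [ 20.7  -1.4 105.9]
cyl [ 29.1  -1.5 105.9] ring [ 29.2  -1.5 106.9]
tip end [ 1.9 -0.3 69. ]
[ 47.7 -58.2 109.8]
[-39.2 -59.  109.8]
[ 48.   55.  109.9]
[-38.5  55.8 109.9]
```

```bash
python3 -m creep '[[0.02,-0.001,0,0,1],[0.045,-0.002,0,0,1],[0.0626,-0.0024,0,0,1],[0.0626,-0.0024,0.02,0,1],[0.0626,-0.0024,0.04,0,1],[0.0626,-0.0024,0.055,0,1],[0.0626,-0.0024,0.06,0,1],[0.0626,-0.0024,0.06,0,1],[0.0626,-0.0024,0.06,0,1],[0.0626,-0.0024,0.06,0,1]]'
python3 - <<'E'
from h import *
# expected TCP
go([.5542-.1713*.0313-.985*.0012*1,-.2911+.985*.0313-.171*.0012,.158],99.85)
E
```

```text
t: 6.55
tcp_pos: [0.5473, -0.262, 0.1581]
eef_rot: [2.025, 2.401, 0.0]
force: [0.2, 1.2, -0.3]
gripper_width: 0.0088
grasp_force: 97.8
t 6.55 tcp [ 0.5473 -0.262   0.1581] yaw 99.73 tilt [ 0.001 -0.    -1.   ] ROW [0.0029 0.0012 0.0002] roll -0.0015
```

```bash
python3 -m creep '[[0.002,0.0008,0.004,0,1],[0.002,0.0008,0.008,0,1],[0.002,0.0008,0.012,0,1],[0.002,0.0008,0.016,0,1],[0.002,0.0008,0.02,0,1],[0.002,0.0008,0.024,0,1],[0.002,0.0008,0.024,0,1],[0.002,0.0008,0.024,0,1]]'
```

```text
t: 7.35
tcp_pos: [0.5473, -0.2608, 0.1457]
eef_rot: [-2.025, -2.402, -0.0]
force: [0.4, -0.9, -0.4]
gripper_width: 0.009
grasp_force: 97.8
```

```bash
python3 -m creep '[[0,0,0.004,0,1],[0,0,0.008,0,1],[0,0,0.012,0,1],[0,0,0.014,0,1],[0,0,0.014,0,1]]'
```

```text
t: 7.85
tcp_pos: [0.5472, -0.2608, 0.1386]
eef_rot: [-2.025, -2.402, 0.0]
force: [-0.4, 0.4, -0.5]
gripper_width: 0.0087
grasp_force: 97.8
```

```bash
python3 -m creep '[[0.002,0,0.003,0,1],[-0.002,0,0.006,0,1],[0.002,0,0.009,0,1],[-0.002,0,0.012,0,1],[0.002,0,0.015,0,1],[-0.002,0,0.018,0,1],[0.002,0,0.021,0,1],[-0.002,0,0.024,0,1],[0.002,0,0.027,0,1],[-0.002,0,0.03,0,1],[0,0,0.03,0,1],[0,0,0.03,0,1]]'
```

```text
t: 9.05
tcp_pos: [0.5471, -0.2608, 0.1233]
eef_rot: [-2.024, -2.402, 0.0]
force: [1.0, -3.1, -3.6]
gripper_width: 0.0086
grasp_force: 97.4
```

```bash
python3 -m creep '[[0.002,0,0.003,0,1],[-0.002,0,0.006,0,1],[0.002,0,0.009,0,1],[-0.002,0,0.012,0,1],[0.002,0,0.014,0,1],[-0.002,0,0.016,0,1],[0.001,0,0.018,0,1],[0,0,0.018,0,1],[0,0,0.018,0,1]]'
```

```text
t: 9.95
tcp_pos: [0.5479, -0.2602, 0.1163]
eef_rot: [2.023, 2.401, 0.001]
force: [-1.9, 0.1, 13.8]
gripper_width: 0.0092
grasp_force: 100.2
```

```bash
python3 -m creep '[[0.002,0,0.003,0,1],[-0.002,0,0.004,0,1],[0.002,0,0.004,0,1],[-0.002,0,0.004,0,1],[0,0,0.004,0,1],[0,0,0.004,0,1]]'
python3 - <<'E'
from h import *
go([.5475,-.262,.1165]);o=observe();print(o['force'],o['torque'])
snap('wrist','w4');cv2.imwrite('pics/crop5.png',cv2.resize(cv2.imread('pics/w4.png')[110:350,96:416],(800,600)))
E
```

```text
t: 10.55
tcp_pos: [0.548, -0.2602, 0.1161]
eef_rot: [2.023, 2.4, 0.0]
force: [-6.7, 1.6, 28.5]
gripper_width: 0.0087
grasp_force: 102.5
t 10.55 tcp [ 0.548  -0.2602  0.1161] yaw 99.76 tilt [ 0.002 -0.002 -1.   ] ROW [-0.0033 -0.0016 -0.0009] roll 0.0
[-6.69843222  1.59112341 28.48917117] [0.34465608 1.38746722 0.01722854]
```

View pics/crop5.png

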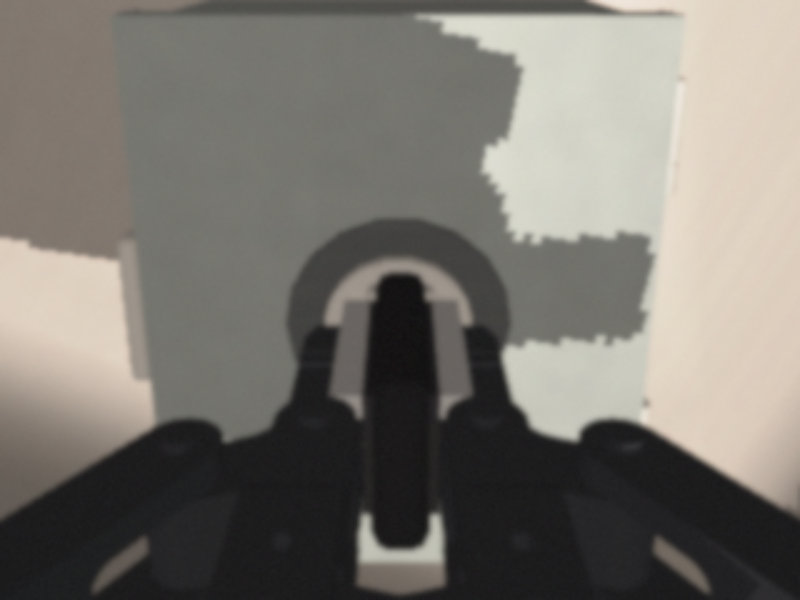

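The key is home: the collar sits on the cylinder face, and 28 N of push moved it only 0.2 mm. Now I turn it.

```bash
python3 -m creep '[[0,-0.001,-0.003,0,1],[0,-0.001,-0.003,0.05,1],[0,-0.001,-0.003,0.12,1],[0,-0.0005,-0.003,0.19,1],[-0.0003,0,-0.003,0.26,1],[-0.0006,0.0005,-0.003,0.33,1],[-0.001,0.001,-0.003,0.4,1],[-0.0013,0.0015,-0.003,0.47,1],[-0.0017,0.0018,-0.003,0.54,1],[-0.002,0.002,-0.003,0.61,1],[-0.0024,0.0023,-0.003,0.68,1],[-0.0028,0.0025,-0.003,0.75,1],[-0.0032,0.0027,-0.003,0.82,1],[-0.0035,0.003,-0.003,0.88,1],[-0.0035,0.003,-0.003,0.88,1]]' 110
python3 - <<'E'
from h import *
go([.5475,-.262,.1165],99.8);o=observe();print(o['force'],o['torque'],o['joint_pos'])
E
```

```text
t: 12.1
tcp_pos: [0.5511, -0.2621, 0.1163]
eef_rot: [3.071, 0.652, 0.007]
force: [1.0, -1.0, 13.4]
gripper_width: 0.009
grasp_force: 108.4
t 12.1 tcp [ 0.5511 -0.2621  0.1163] yaw 23.98 tilt [ 0.005 -0.001 -1.   ] ROW [-0.0066 -0.0031 -0.0005] roll -0.8822
[ 0.99298978 -1.03002143 13.38861646] [-0.13095391 -0.33858412  0.08802304] [ 0.55325846  0.61865875 -0.24060115  1.71887098  0.18918147  0.82196084
 -0.92527007]
```

```bash
python3 -m creep '[[0,0,0,0.04,1],[0,0,0,0.08,1],[0,0,0,0.12,1],[0,0,0,0.15,1],[0,0,0,0.15,1],[0,0,0,0.15,1]]'
python3 - <<'E'
from h import *
go([.5475,-.262,.1165],99.8);o=observe();print(o['force'],o['torque'])
E
```

```text
t: 12.7
tcp_pos: [0.5513, -0.2628, 0.1163]
eef_rot: [3.124, 0.307, 0.008]
force: [2.8, -2.0, 13.2]
gripper_width: 0.0088
grasp_force: 108.2
t 12.7 tcp [ 0.5513 -0.2628  0.1163] yaw 11.24 tilt [ 0.005 -0.002 -1.   ] ROW [-0.0072 -0.003  -0.0004] roll -1.0305
[ 2.78000616 -1.98174073 13.16350954] [-0.44288592 -0.52494682  0.14196151]
```

```bash
python3 -m creep '[[0,0,0,0.03,1],[0,0,0,0.06,1],[0,0,0,0.08,1],[0,0,0,0.08,1],[0,0,0,0.08,1]]'
python3 - <<'E'
from h import *
go([.5475,-.262,.1165],99.8);o=observe();print(o['force'],o['torque'])
E
```

```text
t: 13.2
tcp_pos: [0.5513, -0.2631, 0.1163]
eef_rot: [3.137, 0.12, 0.008]
force: [2.0, -3.5, 13.3]
gripper_width: 0.0084
grasp_force: 108.3
t 13.2 tcp [ 0.5513 -0.2631  0.1163] yaw 4.37 tilt [ 0.005 -0.002 -1.   ] ROW [-0.0075 -0.0028 -0.0005] roll -1.1104
[ 2.04348511 -3.52093989 13.32504526] [-0.6022874  -0.52046028  0.31269502]
```

```bash
python3 -m creep '[[0,0,0,0.015,1],[0,0,0,0.03,1],[0,0,0,0.03,1],[0,0,0,0.03,1]]'
python3 - <<'E'
from h import *
go([.5475,-.262,.1165],99.8);o=observe();print(o['force'],o['torque'])
snap('wrist','w5');cv2.imwrite('pics/crop6.png',cv2.resize(cv2.imread('pics/w5.png')[110:350,96:416],(800,600)))
E
```

```text
t: 13.6
tcp_pos: [0.5513, -0.2632, 0.1163]
eef_rot: [3.138, 0.05, 0.008]
force: [2.5, -3.5, 13.1]
gripper_width: 0.0088
grasp_force: 108.4
t 13.6 tcp [ 0.5513 -0.2632  0.1163] yaw 1.83 tilt [ 0.005 -0.003 -1.   ] ROW [-0.0075 -0.0027 -0.0005] roll -1.1399
[ 2.53286096 -3.46422552 13.1429723 ] [-0.69941574 -0.52851235  0.62463778]
```

View pics/crop6.png

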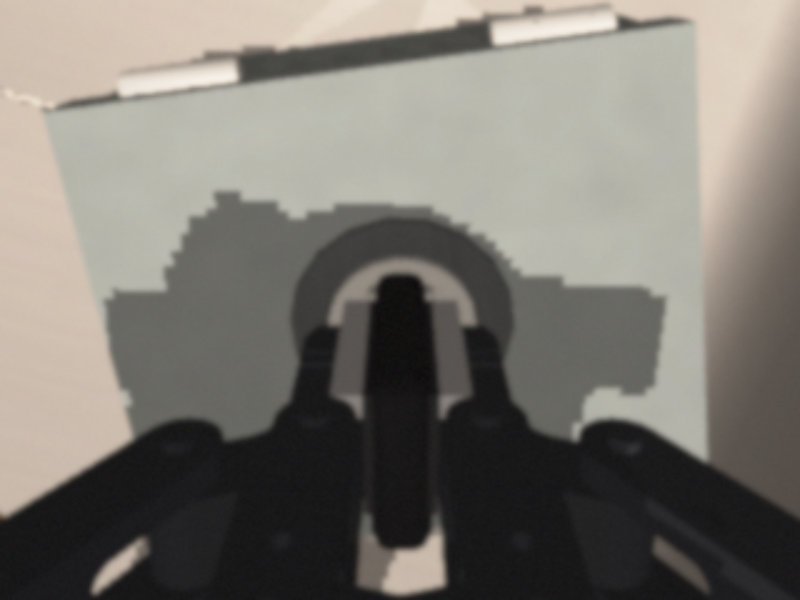

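The key is still aligned in the grip and seated, with the bow at about (400,400) in the crop. The torque jumped to 0.62 N m, well above the spring's 0.16, so the cylinder is at its stop. Handing in.

```bash
python3 -c "
from station import ticket
print(ticket.hand_in())"
```

```text
the job is handed in; nothing more can be done
None
```

The flat-bladed key is fully home in the lock and turned clockwise to its stop, the gripper is still holding it turned, and the job is handed in (13.7 s used); nothing else in the sink was moved.

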